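# Slide a sunken steel strip off a scale platter and pack it

### The job

The flat steel strip lying sunk in the groove of the scale's platter has been weighed and now belongs in the shallow cardboard carton. Press on it lightly and slide it out of the groove's open end until it overhangs by about 4 cm, still lying on the scale and never loading the scale with more than 15 N; then pinch the overhanging end by its two long edges, lift it off and lower it right down into the middle of the carton before letting go, so that it lies flat there. Leave the other things on the bench where they are.

Things in the scene. Friction and masses are not known exactly. Their poses are not given: they have to be found in the camera images.
- scale: counter scale fixed to the bench: grey housing 180 x 130 mm (x, y), display on its front (-x) face, aluminium platter 150 x 114 mm (x, y) on top, centred. Origin: centre of its underside on the bench, z up. Platter top at z = 66 mm. It is overloaded if the strip, or the robot directly, bears on it with more than 15 N. Groove: see the next two points.
- groove_mouth (a point): middle of the open front end of the groove in the platter's top, on its floor, at the platter's front edge: (-75, 0, 56) mm from the scale's origin. The groove runs along the scale's x, is 58 mm wide (y) and 10 mm deep. Nothing is in front of it.
- groove_back (a point): foot of the rim that closes the groove at the back: (67, 0, 56) mm from the scale's origin
- platter (a joint): tilt of the platter: hinged along y 4 mm below groove_mouth, sprung. 0 = level (at rest), grows to at most 0.07 rad as its back is pushed down, at 120 N m per rad: 15 N sinks it about 1 mm at 95 mm behind the mouth, but hardly 0.2 mm at 45 mm, so dragging toward the mouth at constant height presses ever harder.
- plate: flat steel strip 130 x 52 mm (x, y), of a thickness that differs each time, 5 to 9.3 mm; 0.14 to 0.28 kg; two small dark blind countersinks on top. Lies in the groove, 3 mm play each side, top 0.7 to 5 mm below the platter's, so it cannot be gripped there. Origin: centre of its underside; x along it, -x end toward the mouth. Friction on the platter 0.35; a pressed fingertip drags it but may slip.
- plate_lead (a point): middle of the strip's -x end, at its underside; overhang = how far this lies past the platter's front edge (groove_mouth). Beyond 60 mm of overhang the strip tips off
- carton: shallow open cardboard carton fixed to the bench, 190 x 140 x 22 mm outside (x, y, z), walls and floor 4 mm thick. Origin: centre of its underside on the bench; inside floor at z = 4 mm
- ink_pad: black closed stamp pad 72 x 98 x 17 mm, origin at centre of underside; bystander
- stamp: hand stamp 32 x 48 x 67 mm with red knob, origin at centre of underside; bystander
- scissors: scissors with blue handles 87 x 199 x 9 mm lying flat, origin at centre of underside; bystander
- tape_measure: yellow tape measure 81 x 92 x 31 mm, origin at centre of underside; bystander

How it is judged:
By the outcome, as a careful person would: the job done as asked, in the order asked, and still so for the second after the job is handed in, with the robot touching nothing.
It also fails if it takes over 69 s, if anything falls off the work surface, if the arm or the gripper's body presses on something with over 40 N, if the wrist force passes 120 N, or if a joint passes its speed limit or range.

### The arm

A 6-joint arm with a two-finger parallel gripper is mounted at the origin on the work surface; the furniture and walls round the work are solid. World frame = base frame: x ahead of the robot, y to its left, z up, the work surface at z = 0. Lengths are in m, angles in rad, forces in N, time in s.
With the tool pointing down it reaches from about 0.35 to 0.975 m from the base axis. Payload 7.1 kg.
Tool frame: the origin (TCP) lies midway between the tips of the shut fingers; the grasp point (between the pads) lies 19 mm behind it; z points along the fingers, y is the line along which they close (so a half turn about z gives the same grasp; the last joint's range is limited). The gripper opens to 88 mm and grips with 3 to 60 N. Pads are 20 mm wide; open, the fingers measure 115 mm over their backs; the gripper's body (75 mm by 178 mm) begins 61 mm behind the grasp point.
Start: joints at [-1.293, 0.423, 1.63, -0, 1.089, -0.019], TCP at [0.183, -0.598, 0.223] pointing down, gripper open.
Joint ranges: [-3, 3], [-0.9, 2.11], [0.09, 2.58], [-1.31, 4.45], [0.11, 2.69], [-2.54, 2.54]. Speed limits (rad/s): [2.39, 2.39, 3.01, 3.14, 3.14, 3.14].

### API

Orientations are given as a unit quaternion [w, x, y, z].
In Python, from station import move_pose, movel, movej, command_gripper, wait, inverse_kinematics, read_camera, camera_info, MotionError, job_done, get_time, get_joint_pos, get_qvel, get_effort, get_tcp_pos, get_ee_rot, get_ft_force, get_ft_torque, get_grip_width, get_finger_force gives the robot as it stands. Calls block until the motion is done:
- move_pose(position, orientation): joint-space move of the TCP to a pose.
- movel(position, frame=None, v=0.15, until_force=None): straight line of the TCP; frame=None keeps the orientation; v is the mean speed in m/s. With until_force (N) it stops when the force on the tool has changed by that much, and returns True; else False.
- movej(angles): joint-space move.
- command_gripper(opening): opening from 0.0 (shut) to 1.0 (fully open); the grip force is fixed at half the most; returns when the fingers have stopped.
- wait(seconds).
- inverse_kinematics(position, orientation): joint angles nearest the present ones, or None.
- read_camera(name): name is "scene" or "top" or "wrist"; returns the picture (480x640x3 uint8, red, green, blue); there is no depth.
- camera_info(name): a dict with "intrinsics" (3x3 intrinsics, pixels), "T" (4x4, takes a point from camera to world coordinates); the wrist camera has in their place "tool_from_camera" (4x4, takes a point from camera to tool coordinates, whose origin is the TCP and whose axes are the flange's). Camera axes: x right, y up, looking along -z (the intrinsics and any distortion apply to the point x, -y, -z); pixel columns grow to the right and rows downward; lengths in m; the calibration is good to about 2 mm. The wrist camera is an equidistant fisheye: a pixel r from the principal point sees the ray r / f radians off the axis. A picture is of the moment at which its call begins: read the wrist's pose just before it. camera_info takes no time and is no camera call.
A pose or a line that the arm cannot do raises MotionError and nothing moves.
- job_done(): hands the job in; it is judged then, once.
Readings, each from a call of its own:
- get_time(): time.
- get_joint_pos(): joint angles.
- get_qvel(): joint speeds.
- get_effort(): joint torques, N m.
- get_tcp_pos(): TCP position.
- get_ee_rot(): TCP orientation.
- get_ft_force(): force on the tool from outside, world axes, zero at the start.
- get_ft_torque(): the same for the moment, N m.
- get_grip_width(): opening from 0.0 (shut) to 1.0 (fully open).
- get_finger_force(): force on a finger pad.
Only numpy, scipy, OpenCV 4.12 (cv2) and the standard library are available. Lean on these libraries where they do the work, as an engineer would, in place of code of your own. Each camera call takes 0.05 s, during which the arm holds its last target. There are 200 camera calls.

## Working session

There is one attempt and no reset: what is moved stays moved. The work goes in short steps, each a Python script; the robot and the scene stay as the last script left them, time stands still between calls to the robot, and variables do not carry over. Pictures are saved under pics/ and viewed, at most 12 in all, crops included, and the job is handed in when it is done.

```bash
mkdir -p pics; ls; python3 - <<'E'
from station import *
import cv2,numpy as np
np.set_printoptions(precision=4,suppress=True)
for n in("top","scene"):
    im=read_camera(n); cv2.imwrite(f"pics/{n}0.png",im[:,:,::-1]); c=camera_info(n); print(n,c)
print(camera_info("wrist"),get_ee_rot(),get_tcp_pos(),get_ft_force(),get_time())
E
```

```text
pics
top {'intrinsics': array([[438.3573,   0.    , 316.6309],
       [  0.    , 438.3573, 234.6213],
       [  0.    ,   0.    ,   1.    ]]), 'T': array([[-0.0101,  0.9892, -0.1461,  0.3592],
       [-0.9999, -0.0079,  0.0154,  0.0561],
       [ 0.014 ,  0.1462,  0.9892,  0.9147],
       [ 0.    ,  0.    ,  0.    ,  1.    ]])}
scene {'intrinsics': array([[444.4403,   0.    , 320.2026],
       [  0.    , 444.4403, 230.0621],
       [  0.    ,   0.    ,   1.    ]]), 'T': array([[ 0.8701,  0.3848, -0.308 ,  0.2399],
       [-0.4926,  0.6577, -0.5699, -0.4324],
       [-0.0167,  0.6476,  0.7618,  0.7217],
       [ 0.    ,  0.    ,  0.    ,  1.    ]])}
{'intrinsics': array([[371.6483,   0.    , 322.1589],
       [  0.    , 371.6483, 239.9828],
       [  0.    ,   0.    ,   1.    ]]), 'tool_from_camera': array([[ 0.0001,  0.9552,  0.2961,  0.0805],
       [ 1.    , -0.0004,  0.0012,  0.0005],
       [ 0.0012,  0.2961, -0.9551, -0.1629],
       [ 0.    ,  0.    ,  0.    ,  1.    ]])} [-0.0007  0.989   0.1479 -0.0001] [ 0.1827 -0.5972  0.222 ] [ 0.6478  0.5949 -0.6924] 0.1
```

View pics/top0.png

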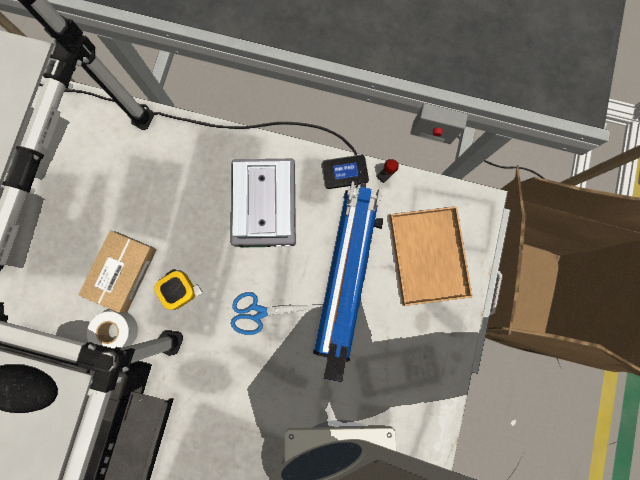

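View pics/scene0.png

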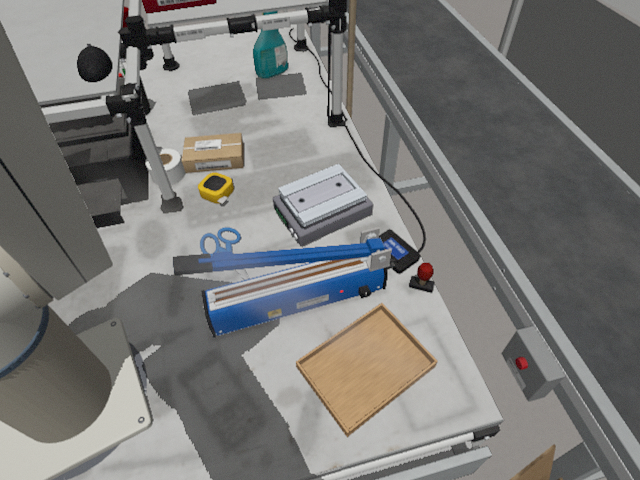

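Top view: scale at about (263,202) with the groove open towards the bottom (robot side) and the strip's two countersinks at (262,178) and (262,223). The carton is at about (430,255), with a tall blue sealer between them.

```bash
cat > h.py <<'E'
import numpy as np,cv2
from station import *
np.set_printoptions(precision=4,suppress=True)
def ray(n,px,pose=None):
    c=camera_info(n);K=c["intrinsics"];px=np.atleast_2d(px).astype(float)
    a=(px-K[:2,2])/[K[0,0],K[1,1]]
    if n=="wrist":
        r=np.linalg.norm(a,axis=1,keepdims=True)+1e-9
        d=np.hstack([a[:,:1]/r*np.sin(r),-a[:,1:]/r*np.sin(r),-np.cos(r)])
        p,q=pose; T=np.eye(4); w,x,y,z=q
        from scipy.spatial.transform import Rotation as R
        T[:3,:3]=R.from_quat([x,y,z,w]).as_matrix();T[:3,3]=p; T=T@c["tool_from_camera"]
    else:
        d=np.hstack([a[:,:1],-a[:,1:],-np.ones((len(a),1))]);T=c["T"]
    return T[:3,3],d@T[:3,:3].T
def onplane(n,px,z,pose=None):
    o,d=ray(n,px,pose); return o+d*((z-o[2])/d[:,2:])
def quad_yaw(yaw):  # tool down, tool y axis at angle: x axis tool = (cos,sin) 
    return np.array([0,np.cos(yaw/2),np.sin(yaw/2),0])
def proj(n,P,pose):
    c=camera_info(n);K=c["intrinsics"];P=np.atleast_2d(P)
    from scipy.spatial.transform import Rotation as R
    if n=="wrist":
        p,q=pose;T=np.eye(4);T[:3,:3]=R.from_quat([q[1],q[2],q[3],q[0]]).as_matrix();T[:3,3]=p;T=T@c["tool_from_camera"]
    else:T=c["T"]
    v=(P-T[:3,3])@T[:3,:3]; v=v*[1,-1,-1]
    s=np.hypot(v[:,0],v[:,1]);k=np.arctan2(s,v[:,2])/s if n=="wrist" else 1/v[:,2]
    return v[:,:2]*k[:,None]*K[0,0]+K[:2,2]
E
python3 - <<'E'
from h import *
im=cv2.imread("pics/top0.png");hsv=cv2.cvtColor(im,cv2.COLOR_BGR2HSV)
m=cv2.inRange(hsv,(5,70,80),(25,255,255));m[:,:380]=0;m[:,480:]=0
c=max(cv2.findContours(m,0,2)[0],key=cv2.contourArea);r=cv2.minAreaRect(c);b=cv2.boxPoints(r);print("carton px",r)
w=onplane("top",b,.022);print(w,w.mean(0),np.linalg.norm(np.diff(w,axis=0),axis=1))
h=np.array([[231,160],[295,159],[295,245],[231,245]])
print("plat guess",onplane("top",[[236,164],[291,163],[291,237],[236,237]],.066))
print("sinks",onplane("top",[[262,178],[262,223]],.063))
print("front lip", onplane("top",[[236,237],[291,237]],.066))
x=cv2.resize(im[140:260,180:340],None,fx=5,fy=5,interpolation=cv2.INTER_CUBIC);cv2.imwrite("pics/crop.png",x)
# sealer heights: tip in both views
def tri(a,b):
    o1,d1=ray("top",a);o2,d2=ray("scene",b);A=np.array([d1[0],-d2[0]]).T;s=np.linalg.lstsq(A,o2-o1,rcond=None)[0]
    p,q=o1+s[0]*d1[0],o2+s[1]*d2[0];return (p+q)/2,np.linalg.norm(p-q)
print("sealer top", tri((335,370),(185,265)), tri((365,195),(377,245)))
print("stamp",tri((391,165),(427,268)))
E
```

```text
carton px ((430.36676025390625, 255.5202178955078), (93.89801025390625, 70.31864166259766), 81.38435363769531)
[[ 0.5323 -0.1076  0.022 ]
 [ 0.5536 -0.2541  0.022 ]
 [ 0.3613 -0.2716  0.022 ]
 [ 0.3417 -0.1295  0.022 ]] [ 0.4472 -0.1907  0.022 ] [0.148  0.1931 0.1434]
plat guess [[0.6285 0.2028 0.066 ]
 [0.63   0.0929 0.066 ]
 [0.4802 0.0931 0.066 ]
 [0.481  0.2003 0.066 ]]
sinks [[0.6002 0.151  0.063 ]
 [0.5089 0.1502 0.063 ]]
front lip [[0.481  0.2003 0.066 ]
 [0.4802 0.0931 0.066 ]]
sealer top (array([0.2471, 0.0168, 0.1792]), np.float64(0.003299489358084291)) (array([ 0.557 , -0.0501,  0.1031]), np.float64(0.005398377509518415))
stamp (array([ 0.6304, -0.111 ,  0.0553]), np.float64(0.004790346779994006))
```

View pics/crop.png

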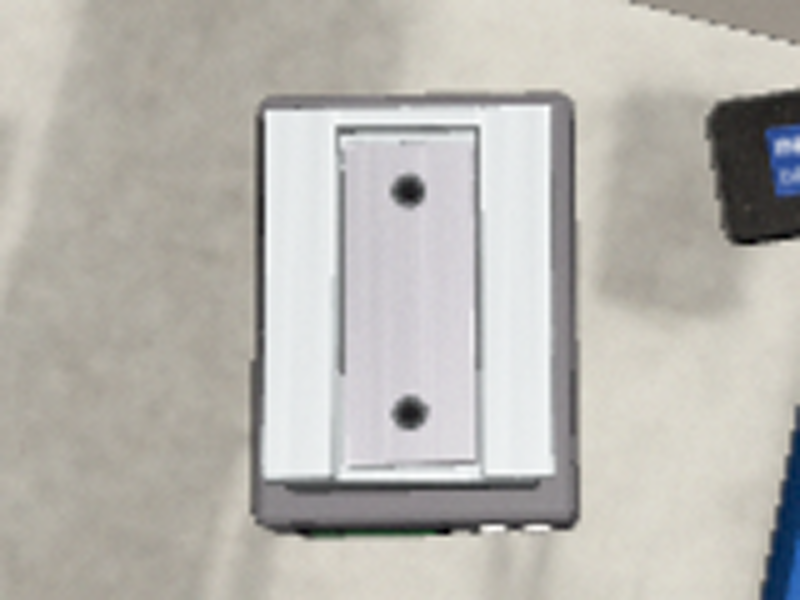

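```bash
python3 - <<'E'
from h import *
movel([.183,-.598,.32],v=.25)
q=quad_yaw(np.pi)
print(inverse_kinematics([.46,.15,.32],q),inverse_kinematics([.395,-.195,.2],quad_yaw(np.pi+.1)))
move_pose([.46,.15,.30],q); command_gripper(0.0)
p=(get_tcp_pos(),get_ee_rot());im=read_camera("wrist");cv2.imwrite("pics/w1.png",im[:,:,::-1])
np.save("p1.npy",np.r_[p[0],p[1]]);print(p,get_time(),get_ft_force())
P=np.array([[.4825,.2055,.066],[.4825,.0905,.066],[.6325,.2055,.066],[.6325,.09,.066],[.6,.15,.063],[.509,.15,.063]]);print(proj("wrist",P,p))
E
```

```text
[ 0.2906  0.1013  1.8286 -0.      1.2117 -1.2802] [-0.4856  0.1832  2.0414 -0.      0.917  -2.1564]
(array([0.46, 0.15, 0.3 ]), array([0., 0., 1., 0.])) 4.8417 [ 0.0375  0.2599 -0.1117]
[[372.4551 224.8448]
 [268.9633 224.8761]
 [366.5302 340.4873]
 [274.8208 340.464 ]
 [322.4598 317.4209]
 [322.487  246.7317]]
```

View pics/w1.png

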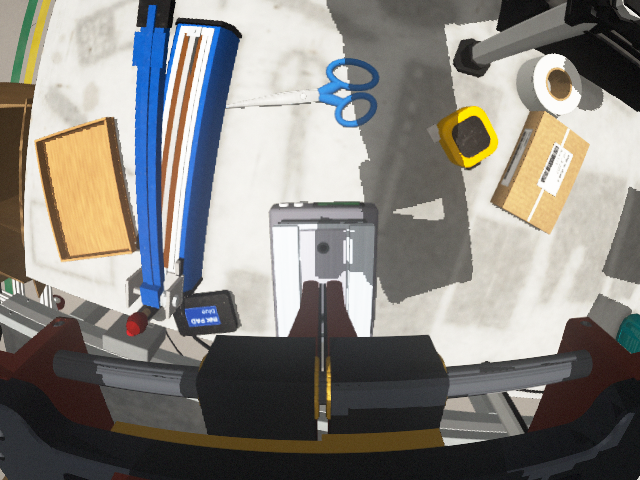

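The wrist view shows the platter's front corners near (273,224) and (373,224), matching the prediction, with the countersink at (322,248). Next I press down at 95 mm behind the mouth.

```bash
python3 - <<'E'
from h import *
im=cv2.imread("pics/w1.png")
cv2.imwrite("pics/w1c.png",cv2.resize(im[195:295,255:390],None,fx=5.5,fy=5.5,interpolation=cv2.INTER_CUBIC))
move_pose([.575,.151,.12],quad_yaw(np.pi))
movel([.575,.151,.071],v=.12);wait(.2)
f0=get_ft_force();print("f0",f0)
r=movel([.575,.151,.058],v=.008,until_force=4)
for i in range(4): print(r,get_tcp_pos(),get_ft_force()-f0,get_time()); wait(.1)
np.save("f0.npy",f0)
E
```

```text
f0 [ 0.1168  0.4044 -0.6049]
True [0.575  0.151  0.0654] [-0.5358 -0.6741  5.8305] 7.3167
True [0.575  0.151  0.0654] [-1.9401 -0.0345  6.1813] 7.4167
True [0.575  0.151  0.0654] [-1.0156 -0.392   6.7921] 7.5167
True [0.575  0.151  0.0654] [-1.1067 -0.9057  6.3835] 7.6167
```

View pics/w1c.png

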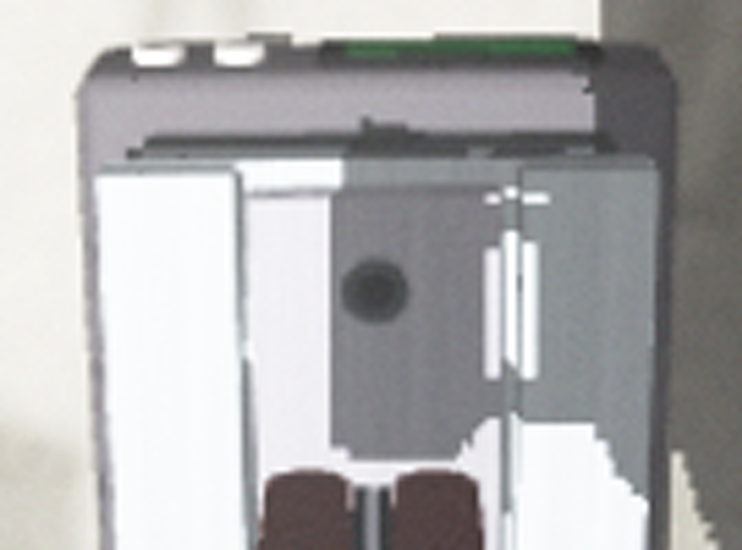

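The zoomed view shows the strip's front end at crop row 188 (image row 229), a few mm inside the mouth edge at crop row 157 (223.5). Contact is established at about 6 N, so I drag in small force-corrected steps.

```bash
python3 - <<'E'
from h import *
p=np.load("p1.npy");ps=(p[:3],p[3:])
print("front end",onplane("wrist",[[322,229.2]],.065,ps),"mouth",onplane("wrist",[[305,223.8]],.056,ps),"plat edge",onplane("wrist",[[280,226],[373,225]],.066,ps))
f0=np.load("f0.npy");F=np.mean([get_ft_force()-f0 for _ in range(5)],0)
x,y,z=get_tcp_pos();xm=.4825
for i in range(9):
    d=x-xm;d2=d-.005;ft=6.5
    z+= ft*(d*d-d2*d2)/120 + np.clip((F[2]-ft)*.7*d2*d2/120,-2e-4,3e-4)
    x-=.005
    r=movel([x,y,z],v=.025,until_force=6)
    F=np.mean([get_ft_force()-f0 for _ in range(3)],0);print(r,get_tcp_pos(),F,round(z,5))
    if r or F[2]>10: break
p=(get_tcp_pos(),get_ee_rot());im=read_camera("wrist");cv2.imwrite("pics/w2.png",im[:,:,::-1]);np.save("p2.npy",np.r_[p[0],p[1]])
im=read_camera("top");cv2.imwrite("pics/t2.png",im[:,:,::-1]);print(get_time())
print(proj("wrist",[[.4825,.15,.056],[.44,.15,.065]],p))
E
```

```text
front end [[0.4879 0.1494 0.065 ]] mouth [[0.484  0.1302 0.056 ]] plat edge [[0.4838 0.1028 0.066 ]
 [0.4827 0.2061 0.066 ]]
False [0.5697 0.151  0.0656] [-0.2465 -1.0959  4.7097] 0.0655
False [0.565  0.1511 0.0656] [-0.5185 -0.2001  4.0357] 0.06548
False [0.5599 0.151  0.0656] [ 0.1267 -1.0565  5.6237] 0.06544
False [0.5548 0.151  0.0656] [ 1.2434 -0.2018  6.6176] 0.06545
False [0.5495 0.151  0.0656] [ 1.3366 -0.1868  6.1317] 0.06549
False [0.5443 0.151  0.0656] [ 1.898  -0.6001  6.0294] 0.06552
False [0.5392 0.151  0.0656] [ 2.2505 -0.3021  6.9722] 0.06554
False [0.5341 0.151  0.0656] [0.1073 0.1122 7.4489] 0.06558
False [0.529  0.1509 0.0656] [0.4377 0.514  6.3721] 0.06562
10.95
[[321.4771 204.6276]
 [321.4296 113.3119]]
```

```bash
python3 - <<'E'
import cv2
a=cv2.imread("pics/w2.png")[90:290,200:440];cv2.imwrite("pics/w2c.png",cv2.resize(a,None,fx=3,fy=3,interpolation=2))
E
```

```text
(no output)
```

View pics/w2c.png

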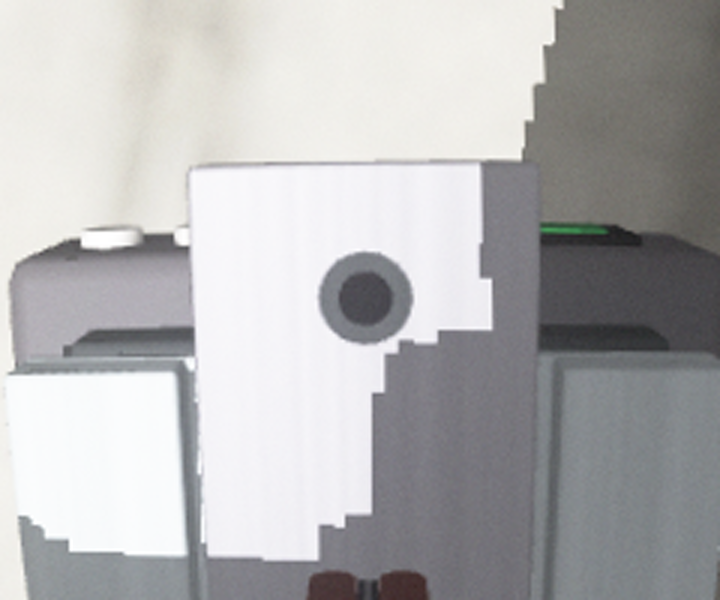

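The strip slid out. Its lead edge is at image row 144, spanning columns 264 to 380, and the platter edge is near row 212.

```bash
python3 - <<'E'
from h import *
p=np.load("p2.npy");ps=(p[:3],p[3:])
e=onplane("wrist",[[264,146],[380,144.5],[322,144]],.0653,ps);print(e)
print("edge",onplane("wrist",[[204,214],[438,209],[230,213],[260,214]],.066,ps))
E
```

```text
[[0.4541 0.1248 0.0653]
 [0.4534 0.1757 0.0653]
 [0.4535 0.1502 0.0653]]
edge [[0.4843 0.0955 0.066 ]
 [0.482  0.2038 0.066 ]
 [0.484  0.1081 0.066 ]
 [0.4846 0.1222 0.066 ]]
```

```bash
python3 - <<'E'
from h import *
x,y,z=get_tcp_pos();movel([x,y,.075],v=.05);x=.547
movel([x,y,.069],v=.08);wait(.2);f0=np.mean([get_ft_force() for _ in range(5)],0)
print(movel([x,y,.060],v=.006,until_force=4));wait(.1)
F=np.mean([get_ft_force()-f0 for _ in range(5)],0)
x,y,z=get_tcp_pos();print(z,F);xm=.4835
for i in range(3):
    d=x-xm;d2=d-.0037;ft=6.8
    z+= ft*(d*d-d2*d2)/120 + np.clip((F[2]-ft)*.7*d2*d2/120,-2e-4,3e-4)
    x-=.0037
    r=movel([x,y,z],v=.02,until_force=6)
    F=np.mean([get_ft_force()-f0 for _ in range(4)],0);print(r,get_tcp_pos(),F,round(z,5))
    if r or F[2]>10: break
movel([x,y,.12],v=.15)
p=(get_tcp_pos(),get_ee_rot());im=read_camera("wrist");cv2.imwrite("pics/w3.png",im[:,:,::-1]);np.save("p3.npy",np.r_[p[0],p[1]]);print(get_time())
cv2.imwrite("pics/w3c.png",cv2.resize(im[100:300,200:440,::-1],None,fx=3,fy=3,interpolation=2))
E
```

```text
True
0.06557448079304616 [-0.3874 -0.1874  4.6295]
False [0.543  0.1509 0.0656] [-0.8842 -0.0826  3.2457] 0.06556
False [0.5398 0.151  0.0656] [-0.1494 -0.3483  3.2502] 0.06551
False [0.536  0.151  0.0656] [0.7104 0.0361 4.6754] 0.06548
14.2917
```

View pics/w3c.png

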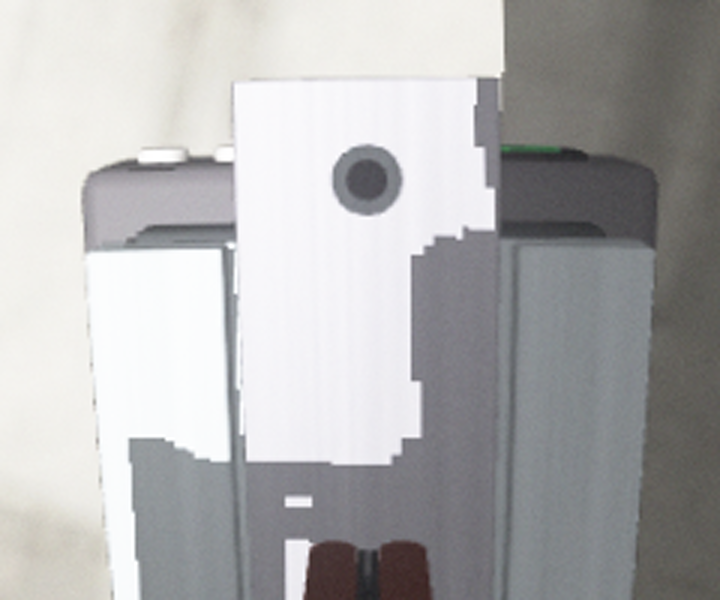

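The lead edge is now at image row 126.5, columns 277 to 366, and the platter edge is at rows 181 to 182.

```bash
python3 - <<'E'
from h import *
p=np.load("p3.npy");ps=(p[:3],p[3:])
print(onplane("wrist",[[277.3,127],[365.5,126]],.0653,ps))
print("edge",onplane("wrist",[[229,182.5],[275,182],[416,181]],.066,ps),"housing front",onplane("wrist",[[235,155],[410,151]],.05,ps))
E
```

```text
[[0.4517 0.1243 0.0653]
 [0.4511 0.1753 0.0653]]
edge [[0.4838 0.0944 0.066 ]
 [0.4841 0.1224 0.066 ]
 [0.4829 0.2064 0.066 ]] housing front [[0.4684 0.095  0.05  ]
 [0.4658 0.2058 0.05  ]]
```

```bash
cat > drag.py <<'E'
from h import *
def drag(x,dist,ft=8.5,n=4,y=.150,xm=.4835):
    movel([x,y,.12],v=.15);movel([x,y,.069],v=.12);wait(.2);f0=np.mean([get_ft_force() for _ in range(6)],0)
    rd=lambda:np.mean([get_ft_force()-f0 for _ in range(6)],0)
    print(movel([x,y,.060],v=.006,until_force=5))
    z=get_tcp_pos()[2];F=rd();print(z,F)
    for i in range(5):
        if abs(F[2]-ft)<1:break
        z+=np.clip((F[2]-ft)*.6*(x-xm)**2/120,-1.5e-4,3e-4);movel([x,y,z],v=.006);F=rd();print("adj",z,F)
    s=dist/n
    for i in range(n):
        d=x-xm;d2=d-s
        z+=.7*ft*(d*d-d2*d2)/120+np.clip((F[2]-ft)*.7*d2*d2/120,-2e-4,3e-4);x-=s
        r=movel([x,y,z],v=.02,until_force=5);F=rd();print(r,get_tcp_pos(),F)
        if r or F[2]>11:break
    movel([x,y,.12],v=.15)
    p=(get_tcp_pos(),get_ee_rot());im=read_camera("wrist")[:,:,::-1];cv2.imwrite("pics/w4.png",im)
    # lead edge: strongest vertical gradient along columns of the strip, per-column median
    g=cv2.cvtColor(np.ascontiguousarray(im),cv2.COLOR_BGR2GRAY).astype(float)
    gy=np.abs(cv2.Sobel(g,cv2.CV_64F,0,1))
    for c in range(285,360,15):
        r=60+np.argmax(gy[60:150,c] > 60);print(c,r,onplane("wrist",[[c,r]],.0653,p)[0])
    print(get_time())
E
python3 -c "
from drag import *
drag(.548,.009)"
```

```text
True
0.06552495200426782 [-2.0704 -0.647   5.4595]
adj 0.06546170480833469 [-1.6199 -0.1222  2.6453]
adj 0.06533992009928219 [-1.8835 -0.8776  4.8968]
adj 0.06526496890200122 [-2.1627 -0.8102  5.2011]
adj 0.06519634848535727 [-2.1501 -0.7253  5.3757]
adj 0.06513135987268592 [-2.779   0.0537  6.5655]
False [0.5466 0.1502 0.0656] [-0.4867  0.105   4.7855]
False [0.5444 0.1502 0.0655] [ 0.4668 -0.614   4.8227]
False [0.5422 0.1502 0.0655] [ 0.588  -0.0224  6.673 ]
False [0.5399 0.1503 0.0655] [0.863  0.4155 6.6107]
285 107 [0.443  0.1279 0.0653]
300 108 [0.4437 0.1365 0.0653]
315 105 [0.442  0.1452 0.0653]
330 105 [0.442  0.1538 0.0653]
345 105 [0.4419 0.1624 0.0653]
18.9833
```

```bash
python3 -c "
import cv2
cv2.imwrite('pics/w4c.png',cv2.resize(cv2.imread('pics/w4.png')[80:280,200:440],None,fx=3,fy=3,interpolation=2))"
```

```text
(no output)
```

View pics/w4c.png

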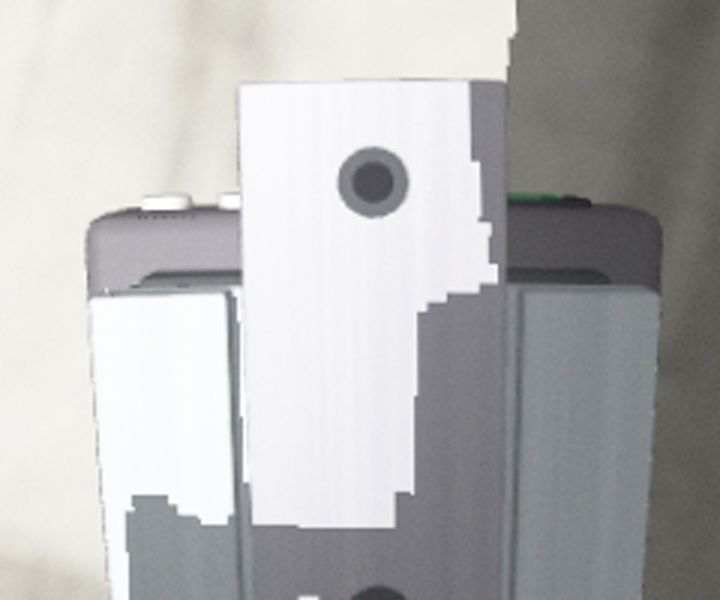

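Overhang is about 40 mm, with the lead edge at row 106.7 (x ≈ 0.443). I now pinch it and lift.

```bash
python3 - <<'E'
from h import *
movel([.456,.1507,.12],v=.2);command_gripper(1.0)
movel([.456,.1507,.07],v=.12);wait(.1);f0=get_ft_force()
print(movel([.456,.1507,.0575],v=.03,until_force=4),get_tcp_pos(),get_ft_force()-f0)
command_gripper(0.0);wait(.2);print("grip",get_grip_width()*88,get_finger_force(),get_ft_force()-f0)
movel([.456,.1507,.09],v=.04);print(get_grip_width()*88,get_finger_force(),get_ft_force()-f0,get_ft_torque())
movel([.456,.1507,.31],v=.2)
print(get_grip_width()*88,get_finger_force(),get_time())
im=read_camera("scene");cv2.imwrite("pics/s5.png",im[:,:,::-1])
E
```

```text
False [0.4559 0.1507 0.0573] [-0.5665  0.201  -0.5446]
grip 51.64823347557495 29.959632754325867 [-0.401  -0.4442 -0.7966]
51.5827396451032 29.960543364286423 [-0.9095 -0.4628 -1.882 ] [-0.0064 -0.0562 -0.0302]
51.025873655299215 29.96045619249344 25.225
```

View pics/s5.png

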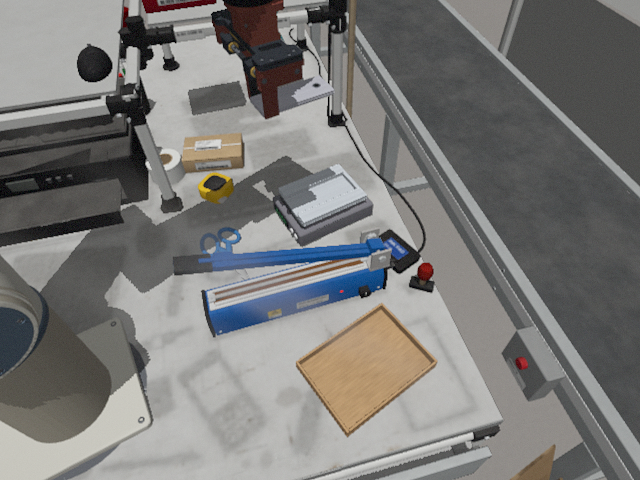

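The strip is held nearly level above the scale, and the groove is empty. Carton corners in the scene view are at (381,307), (436,361), (349,430) and (298,365).

```bash
python3 - <<'E'
from h import *
w=onplane("scene",[[381,307],[436,361],[349,430],[298,365]],.022);print(w,w.mean(0))
print("sealer right side",onplane("top",[[372,250],[362,300]],.1),onplane("top",[[380,225]],.08))
C=(np.array([.4472,-.1907])+w.mean(0)[:2])/2;a=.1
t=C-.052*np.array([np.cos(a),np.sin(a)]);print("C",C,"t",t);np.save("t.npy",np.r_[t,C])
q=quad_yaw(np.pi+a)
move_pose([*t,.31],q); 
movel([*t,.13],v=.2);wait(.1)
print(get_tcp_pos(),get_grip_width()*88,get_time())
p=(get_tcp_pos(),get_ee_rot());im=read_camera("top");cv2.imwrite("pics/t6.png",cv2.resize(im[160:360,300:500,::-1],None,fx=3,fy=3))
E
```

```text
[[ 0.5277 -0.122   0.022 ]
 [ 0.548  -0.2512  0.022 ]
 [ 0.3668 -0.2717  0.022 ]
 [ 0.3478 -0.1439  0.022 ]] [ 0.4476 -0.1972  0.022 ]
sealer right side [[ 0.4495 -0.0599  0.1   ]
 [ 0.3571 -0.0388  0.1   ]] [[ 0.5002 -0.0797  0.08  ]]
C [ 0.4474 -0.1939] t [ 0.3957 -0.1991]
[ 0.3965 -0.1994  0.131 ] 52.25421396618041 27.7583
```

View pics/t6.png

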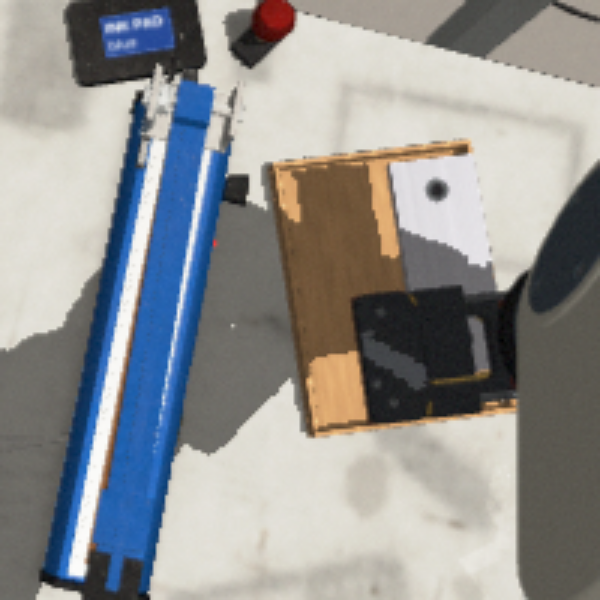

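The strip is over the carton and parallel to it, its far end at crop (390–480, 158). I lower it.

```bash
python3 - <<'E'
from h import *
print("far end at z .139:",onplane("top",[[430,214.3],[460,211]],.139))
x,y=np.load("t.npy")[:2]
movel([x,y,.035],v=.12);wait(.2);f0=get_ft_force()
for k in range(4):
    r=movel([x,y,.0050],v=.012,until_force=5);wait(.1);print(r,get_tcp_pos(),get_ft_force()-f0)
    if not r or (get_ft_force()-f0)[2]>18 or get_tcp_pos()[2]<.0065: break
print(get_time(),get_grip_width()*88)
E
```

```text
far end at z .139: [[ 0.5092 -0.1613  0.139 ]
 [ 0.5149 -0.2161  0.139 ]]
True [ 0.3956 -0.1991  0.0055] [-0.2237 -0.0574  7.2173]
31.3333 51.980286951015636
```

```bash
python3 - <<'E'
from h import *
x,y=np.load("t.npy")[:2]
command_gripper(.78);wait(.2);movel([x,y,.03],v=.05);movel([x,y,.31],v=.2)
move_pose([.25,-.45,.32],quad_yaw(np.pi-.3)) if inverse_kinematics([.25,-.45,.32],quad_yaw(np.pi-.3)) is not None else None
print(get_time(),get_tcp_pos())
im=read_camera("top");cv2.imwrite("pics/t7.png",im[:,:,::-1])
E
```

```text
35.3417 [ 0.2504 -0.4493  0.3196]
```

View pics/t7.png

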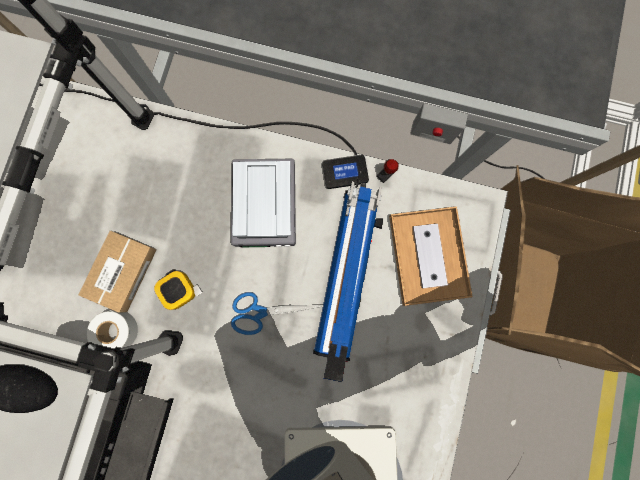

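The strip lies flat in the middle of the carton, centred at about (430,255). The groove is empty and the bystanders have not moved.

```bash
python3 -c "
from station import *
print(job_done())"
```

```text
the job is handed in; nothing more can be done
None
```

The job is handed in: the strip was slid out to about 40 mm overhang with a highest measured press of about 7.4 N, pinched, and lowered flat into the middle of the carton at about 35 s, with the bystanders unmoved in the final top view.

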